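# Space the tube clamps along the rail

### The job

Set equal gaps between the three tube clamps on the steel rail with the wider of the two tapered wooden setting blocks. Starting at the fixed clamp (the one with the wing nut), push the block, tapered end down and square to the rail, all the way down onto the rail between the fixed and the middle clamp so that it spreads them to its own width; then lift it out and do the same between the middle and the end clamp, and leave the block standing there.

Things in the scene. Friction and masses are not known exactly. Their poses are not given: they have to be found in the camera images.
- spacer: Wider wooden setting block, tapered end down between the 64 mm cheeks (beside its y faces) of a rest; lift straight out. 40 mm in x; in y 10 mm at the foot, 60 mm from 45 to 85 mm up; then a dark handle 30 (x) by 32 (y) mm up to 130 mm. Origin: centre of the foot's underside; z up, y across its width. Same either way round. 0.16 kg. The like block 34 mm wide in the other rest is the wrong one.
- clamp_fixed: Grey tube clamp with a copper stub along x, bolted at the rail's right end (seen from the robot), with a wing nut up to 78 mm. Each clamp is 56 mm in x (84 with stub), 40 in y, 62 high. Origin: centre of its underside, on the rail's top, 20 mm above the bench; z up, y along the rail towards the other clamps. It cannot move, so lower the block 50 to 53 mm from its centre, not mid-gap.
- clamp_mid: Second clamp on the rail: same size, origin and axes as the fixed one, no wing nut. It slides along the rail only, at about 2 N, and stays where left. Its gap to the fixed clamp starts at 42 to 49 mm; at the block's 60 mm its origin is 100 mm from the fixed clamp's. For the second gap, lower the block 50 mm beyond this clamp's centre as it then stands.
- clamp_end: Third and last clamp on the rail, farthest from the wing nut: same size, origin, axes and sliding as the middle one. Once the first gap is set, the second gap is 45 to 50 mm; at 60 mm its origin is 100 mm from the middle clamp's.
Not all that is in view belongs to the job. What is shaped like the spacer but purple is not meant.

How it is judged:
By the outcome, as a careful person would: the job done as asked, in the order asked, and still so for the second after the job is handed in, with the robot touching nothing.
It also fails if it takes over 51 s, if anything falls off the work surface, if the arm or the gripper's body presses on something with over 40 N, if the wrist force passes 120 N, or if a joint passes its speed limit or range.

### The arm

A 7-joint arm with a two-finger parallel gripper is mounted at the origin on the work surface. World frame = base frame: x ahead of the robot, y to its left, z up, the work surface at z = 0. Lengths are in m, angles in rad, forces in N, time in s.
With the tool pointing down it reaches from about 0.4 to 0.9 m from the base axis. Payload 5.5 kg.
Tool frame: the origin (TCP) lies at the very end of the fingers, on their centre line; the grasp point (between the pads) lies 19 mm behind it (env.grasp_offset is the distance from the TCP to the grasp point, in m); z points along the fingers, y is the line along which they close (so a half turn about z gives the same grasp; the last joint's range is limited). The gripper opens to 92 mm and grips with 3 to 60 N. Pads are 19 mm wide; open, the fingers measure 130 mm over their backs; the gripper's body (75 mm by 190 mm) begins 47 mm behind the grasp point.
Start: joints at [1.49, 0.501, -0.427, 1.55, 0.221, 1.138, -0.21], TCP at [0.219, -0.612, 0.227] pointing down, gripper open.
Joint ranges: [-2.88, 2.88], [-0.31, 2.03], [-1.54, 1.56], [0.2, 2.42], [-1.41, 4.55], [0.19, 2.02], [-2.57, 2.57]. Speed limits (rad/s): [2.57, 2.57, 3.14, 3.14, 3.14, 3.14, 3.14].

### API

Orientations are given as a unit quaternion [w, x, y, z].
In Python, from plant import env gives the robot as it stands.
- The arm moves only by the tool carry_out, never from a script. Its argument "increments" is a list of rows, each a list of 5 numbers: the shift along the world's x, y, z in units of 40 mm (1.0 is 40 mm), then the turn about the world's z in units of 10 degrees (1.0 is 10 degrees), then the closure, from 0 (fully open) to 1 (shut). In form: [[dx, dy, dz, yaw, gripper], ...]. A call has 1 to 10 rows; each row shifts and turns the commanded pose from where the row before left it; what a row does not reach is not made up. A row lasts 1/8 s, in which the tool goes at most 62.5 mm and 10.7 degrees, less where a joint would pass 70% of its speed; a pose out of reach is approached as far as the arm can. A call is refused whole if a number of a shift passes 1 or a number of a turn 1, either way. A call with a gripper value outside its range is refused whole. The fingers move at their own pace and stop on an object; "newtons" is the grip in N (left out, the last holds). Time passes only in rows, so rows that do not move let the fingers close. It gives the time, the measured TCP pose, the force, the opening and the grip force at its end, in the units of the state.
- env.observe(): the state, without advancing time (a new reading comes with each control period).
- env.read_camera(name): name is "scene" or "top" or "wrist"; returns (picture, depth): 420x560x3 uint8, blue, green, red; 420x560 float32, m along the optical axis (not along the pixel's ray), 0 where there is no reading.
- env.camera_params(name): a dict with "fx", "fy", "cx", "cy" (pixels), "cam_to_world" (4x4, takes a point from camera to world coordinates). Camera axes: x right, y down, z forward; pixel columns grow to the right and rows downward; lengths in m; the calibration is good to about 2 mm. The wrist camera is an equidistant fisheye: a pixel r from the principal point sees the ray r / f radians off the axis. A picture is of the moment at which its call begins: read the wrist's pose just before it. camera_params takes no time and is no camera call; for the wrist camera it gives the pose at the moment of the call.
- env.close_job(): hands the job in; it is judged then, once.
Trained networks look in the newest picture that a camera, given by its name, has taken for a name from the list of things; names that differ only in an ending like _2 or _b are one class to them, and where a whole thing is asked for, a point or a joint stands for the part that bears it (a point fixed in the world has none). Each returns a list of dicts, best first, with "p" (0 to 1); they miss things now and then, are a little off and sometimes report something else, mostly with a low value. They report only what shows in the picture. A call takes as long as a camera call. They do not tell look-alikes from the thing itself.
- env.trace(camera, target): "region" (420x560 bool, what is visible of it) and "at" ([row, column] in pixels, amid what is visible of it).
The state is a dict: "time": time; "q": joint angles; "joint_vel": joint speeds; "tau": joint torques, N m; "tcp_pos": TCP position; "ee_rot": TCP orientation; "force": force on the tool from outside, world axes, zero at the start; "moment": the same for the moment, N m; "gripper_width": opening from 0.0 (shut) to 1.0 (fully open); "grip_force": force on a finger pad.
Only numpy, scipy, OpenCV 4.12 (cv2) and the standard library are available. Lean on these libraries where they do the work, as an engineer would, in place of code of your own. Each camera call takes 0.05 s, during which the arm holds its last target. There are 200 camera calls.

## Working session

There is one attempt and no reset: what is moved stays moved. The work goes in short steps, Python scripts to look and compute and a tool call to move; the robot and the scene stay as the last step left them, time stands still between calls to the robot, and variables do not carry over. Pictures are saved under pics/ and viewed, at most 10 in all, crops included, and the job is handed in when it is done.

Besides the shell and the picture viewer there is one more tool, called after "Call:" as name([rows], argument=value, ...), one row to a line, values as JSON. carry_out: Moves the arm, as the interface text tells. Its arguments: {"type":"object","properties":{"increments":{"type":"array","items":{"type":"array","items":{"type":"number"}}},"newtons":{"type":"number"}},"required":["increments"]}

```bash
mkdir -p pics
cat > h.py <<'E'
import numpy as np, cv2
from plant import env
def cloud(cam, d):
    P=env.camera_params(cam); v,u=np.mgrid[0:420,0:560]
    p=np.stack([(u-P['cx'])/P['fx']*d,(v-P['cy'])/P['fy']*d,d,np.ones_like(d)],-1)
    w=(p@np.array(P['cam_to_world']).T)[...,:3]; w[d<=0]=np.nan; return w
E
python3 - <<'E'
from h import *
o=env.observe(); print(o['time'],o['tcp_pos'],o['ee_rot'],o['gripper_width'])
ims=[]
for c in ['scene','top']:
    im,d=env.read_camera(c); np.savez(c,im=im,d=d,w=cloud(c,d)); ims.append(im)
    w=cloud(c,d)
    for t in ['spacer','clamp_fixed','clamp_mid','clamp_end']:
        for r in env.trace(c,t):
            m=r['region']; q=w[m]; q=q[~np.isnan(q[:,0])]
            print(c,t,round(r['p'],2),np.round(r['at']),m.sum(),np.round(np.median(q,0),3),np.round(np.percentile(q,[3,97],axis=0),3).tolist())
cv2.imwrite('pics/a.png',ims[0]);cv2.imwrite('pics/b.png',ims[1])
E
```

```text
0.0 [ 0.21880436 -0.61130634  0.22564765] [-9.94712414e-04  9.85258858e-01  1.71067178e-01 -1.17206547e-04] 0.9997534954672608
scene spacer 0.7 [240. 190.] 967 [ 0.456 -0.252  0.092] [[0.425, -0.277, 0.025], [0.465, -0.223, 0.139]]
scene spacer 0.67 [225. 137.] 885 [ 0.343 -0.311  0.087] [[0.298, -0.327, 0.002], [0.359, -0.286, 0.133]]
scene clamp_fixed 0.88 [258. 287.] 664 [ 0.617 -0.131  0.081] [[0.57, -0.147, 0.048], [0.647, -0.109, 0.095]]
scene clamp_mid 0.97 [234. 314.] 833 [ 0.618 -0.052  0.076] [[0.574, -0.065, 0.026], [0.652, -0.025, 0.086]]
top spacer 0.69 [290. 398.] 833 [ 0.325 -0.293  0.085] [[0.298, -0.321, 0.023], [0.354, -0.284, 0.131]]
top spacer 0.68 [234. 369.] 707 [ 0.432 -0.238  0.092] [[0.417, -0.272, 0.041], [0.459, -0.216, 0.138]]
top clamp_fixed 0.61 [164. 311.] 637 [ 0.596 -0.124  0.08 ] [[0.564, -0.145, 0.031], [0.634, -0.106, 0.094]]
top clamp_mid 0.88 [162. 274.] 586 [ 0.6   -0.043  0.08 ] [[0.569, -0.06, 0.047], [0.637, -0.023, 0.086]]
top clamp_end 0.75 [159. 233.] 662 [0.606 0.059 0.079] [[0.574, 0.041, 0.024], [0.651, 0.08, 0.086]]
```

View pics/a.png

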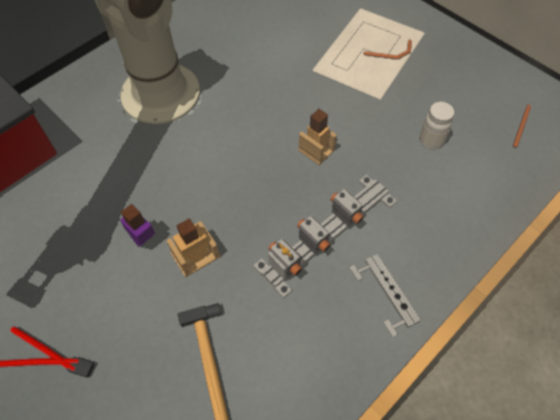

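View pics/b.png

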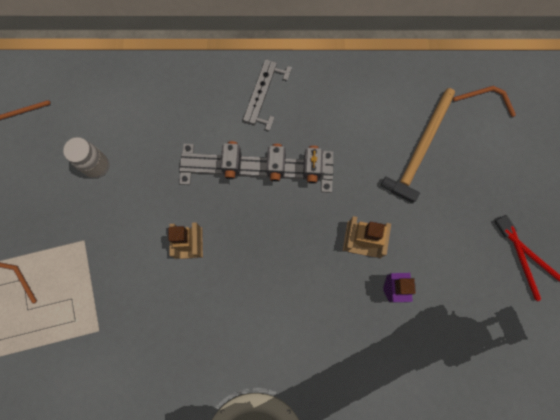

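Candidates: a wooden block in its rest at top (237,369) / scene (240,190); a wooden block in its rest at top (240,184) / scene (137,318), which looks narrow; a purple one at top (289,400) / scene (225,137), which is excluded. The (237,369) one looks wider. I'll check it with measurements and a crop.

Run:
```python
from h import *
Z=[np.load(c+'.npz') for c in ['scene','top']]
T=Z[1]; im=T['im']
a=cv2.resize(im[205:275,325:415],None,fx=4.4,fy=4.4,interpolation=cv2.INTER_CUBIC)
b=cv2.resize(im[205:275,140:230],None,fx=4.4,fy=4.4,interpolation=cv2.INTER_CUBIC)
cv2.imwrite('pics/c.png',np.hstack([a,b]))
def rect(n,pts):
    if len(pts)<5: print(n,len(pts));return
    r=cv2.minAreaRect(pts[:,:2].astype(np.float32)*1000); print(n,len(pts),np.round(r[0],1),np.round(r[1],1),round(r[2],1),'zmed',np.round(np.median(pts[:,2]),4))
def sel(w,x,y,z):
    return w[(w[...,0]>x[0])&(w[...,0]<x[1])&(w[...,1]>y[0])&(w[...,1]<y[1])&(w[...,2]>z[0])&(w[...,2]<z[1])]
for k,z in zip(['scene','top'],Z):
    w=z['w']
    for n,x,y in [('wide',(.38,.5),(-.31,-.18)),('narrow',(.38,.5),(.08,.22))]:
        p=sel(w,x,y,(.02,.2)); print(k,n,np.round(np.percentile(p[:,2],[50,90,99]),3))
        zt=np.percentile(p[:,2],98)
        rect(k+n+'handle',sel(w,x,y,(zt-.01,zt+.01)))
        rect(k+n+'shoulder',sel(w,x,y,(zt-.055,zt-.037)))
        rect(k+n+'body',sel(w,x,y,(zt-.06,zt+.01)))
    for n,y in [('fix',(-.165,-.09)),('mid',(-.085,-.005)),('end',(.02,.1))]:
        rect(k+n,sel(w,(.55,.67),y,(.074,.088)))
```

```text
scene wide [0.077 0.136 0.14 ]
scenewidehandle 228 [ 441.9 -247.9] [32.2 32.4] 75.7 zmed 0.1365
scenewideshoulder 323 [ 441.3 -247.6] [60.3 43.4] 78.4 zmed 0.092
scenewidebody 701 [ 441.3 -247.6] [60.3 43.6] 78.6 zmed 0.0981
scene narrow [0.067 0.135 0.14 ]
scenenarrowhandle 173 [433.4 157.4] [32.1 34.7] 5.5 zmed 0.136
scenenarrowshoulder 127 [438.9 150.7] [50.5 29.5] 44.4 zmed 0.0911
scenenarrowbody 450 [432.9 158.5] [41.8 39. ] 3.6 zmed 0.117
scenefix 447 [ 606.5 -130.4] [46.9 58.4] 86.2 zmed 0.0812
scenemid 442 [610.9 -44.6] [41.9 57.7] 88.1 zmed 0.082
sceneend 415 [616.8  58.6] [41.7 58.4] 87.6 zmed 0.0818
top wide [0.087 0.135 0.138]
topwidehandle 240 [ 439.6 -245.9] [32.4 30.7] 78.0 zmed 0.1353
topwideshoulder 281 [ 439.6 -245.6] [60.4 40.3] 78.4 zmed 0.0904
topwidebody 602 [ 439.6 -245.6] [60.4 40.3] 78.4 zmed 0.1032
top narrow [0.071 0.136 0.139]
topnarrowhandle 239 [431.  158.9] [30.3 31.1] 1.8 zmed 0.1355
topnarrowshoulder 98 [431.1 158.8] [40.3 33.1] 2.9 zmed 0.0902
topnarrowbody 412 [431.  158.8] [40.4 33.1] 2.9 zmed 0.133
topfix 405 [ 604.8 -128.8] [45.8 58. ] 86.5 zmed 0.0809
topmid 426 [609.9 -42.3] [39.3 57.6] 86.5 zmed 0.0811
topend 425 [615.1  60.6] [40.  57.7] 87.2 zmed 0.081
```

View pics/c.png

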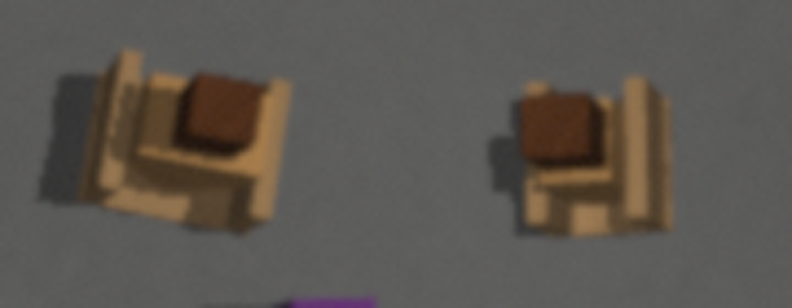

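The crop confirms it. The left block, at top (237,369), measures 60×40 mm at the shoulder and sits at (0.4405, -0.2467) with yaw -11.6°. The right one is 33 mm wide, so it's the wrong one. The rail yaw is about -3.1°. Moving above the wide block.

Call:
carry_out([
  [0.55,0.91,0,-0.31,0],
  [0.55,0.91,0,-0.31,0],
  [0.55,0.91,0,-0.31,0],
  [0.55,0.91,0,-0.31,0],
  [0.55,0.91,0,-0.31,0],
  [0.55,0.91,0,-0.31,0],
  [0.55,0.91,0,-0.31,0],
  [0.55,0.91,0,-0.31,0],
  [0.55,0.91,0,-0.31,0],
  [0.55,0.91,0,-0.31,0],
], newtons=50)

```text
time: 1.75
tcp_pos: [0.4398, -0.2468, 0.2271]
ee_rot: [0.0, 0.995, -0.099, 0.0]
force: [1.0, -1.7, -0.5]
gripper_width: 1.002
grip_force: 0.0
```

Call:
carry_out([
  [0,0,0,0,0],
  [0,0,0,0,0],
])

```text
time: 2.0
tcp_pos: [0.4389, -0.2485, 0.2268]
ee_rot: [0.0, 0.995, -0.098, -0.0]
force: [-0.1, -0.6, 0.6]
gripper_width: 0.998
grip_force: 0.0
```

Call:
carry_out([
  [0.04,0.04,-0.65,-0.03,0],
  [0,0,-0.65,0,0],
  [0,0,-0.65,0,0],
  [0,0,-0.65,0,0],
  [0,0,-0.4,0,0],
  [0,0,-0.27,0,0],
  [0,0,0,0,0],
])

```text
time: 2.88
tcp_pos: [0.4403, -0.2466, 0.0955]
ee_rot: [-0.0, 0.995, -0.101, -0.0]
force: [0.3, -1.0, 0.2]
gripper_width: 1.0
grip_force: 0.0
```

Call:
carry_out([
  [0,0,0,0,1],
  [0,0,0,0,1],
  [0,0,0,0,1],
  [0,0,0,0,1],
  [0,0,0,0,1],
  [0,0,0,0,1],
  [0,0,0,0,1],
  [0,0,0,0,1],
])

```text
time: 3.88
tcp_pos: [0.4407, -0.2464, 0.0959]
ee_rot: [0.0, 0.995, -0.101, -0.0]
force: [-0.4, 0.0, 0.8]
gripper_width: 0.347
grip_force: 50.0
```

Call:
carry_out([
  [0,0,0.4,0,1],
  [0,0,0.8,0,1],
  [0,0,0.8,0,1],
  [0,0,0.8,0,1],
  [0,0,0.8,0,1],
  [0,0,0,0.45,1],
  [0,0,0,0.4,1],
  [0,0,0,0,1],
  [0,0,0,0,1],
])

```text
time: 5.0
tcp_pos: [0.4407, -0.2463, 0.2402]
ee_rot: [0.0, 1.0, -0.028, 0.0]
force: [-0.2, 0.3, -2.3]
gripper_width: 0.347
grip_force: 50.0
```

Run:
```python
from h import *
o=env.observe(); print(o['time'],o['tcp_pos'],o['ee_rot'],o['force'])
for c in ['scene','top']:
    im,d=env.read_camera(c); w=cloud(c,d); np.savez(c+'2',im=im,d=d,w=w)
    t=o['tcp_pos']; p=w[(np.abs(w[...,0]-t[0])<.06)&(np.abs(w[...,1]-t[1])<.06)&(w[...,2]<.241)&(w[...,2]>.1)]
    print(c,'held z',np.round(np.percentile(p[:,2],[1,5,50,95]),3))
    q=p[(p[:,2]>.2)&(p[:,2]<.236)]; 
    if len(q)>5: print('shoulder',[np.round(v,1) for v in cv2.minAreaRect(q[:,:2].astype(np.float32)*1000)])
    a=np.radians(-3.1); R=np.array([[np.cos(a),np.sin(a)],[-np.sin(a),np.cos(a)]])
    L=(w[...,:2]-[.61,-.04])@R.T*1000
    for n,y in [('fix',(-125,-60)),('mid',(-40,40)),('end',(60,140))]:
        m=(np.abs(L[...,0])<27)&(L[...,1]>y[0])&(L[...,1]<y[1])&(np.abs(w[...,2]-.082)<.0045)
        v=L[m]; rows=[]
        for s in range(-27,27,6):
            k=v[(v[:,0]>=s)&(v[:,0]<s+6)]
            if len(k)>8: rows.append((s+3,round(k[:,1].min(),1),round(k[:,1].max(),1)))
        print(c,n,rows)
```

```text
5.0 [ 0.44065098 -0.24627255  0.24023174] [ 3.79636035e-05  9.99616037e-01 -2.77087150e-02  6.92356213e-05] [-0.22396702  0.32632906 -2.34193629]
scene held z [0.157 0.168 0.215 0.238]
shoulder [array([ 442.6, -247.5]), array([60.6, 41.8]), np.float64(87.8)]
scene fix [(-24, np.float64(-105.9), np.float64(-69.7)), (-18, np.float64(-107.0), np.float64(-72.4)), (-12, np.float64(-111.7), np.float64(-67.9)), (-6, np.float64(-108.4), np.float64(-68.5)), (0, np.float64(-112.9), np.float64(-69.6)), (6, np.float64(-113.2), np.float64(-70.2)), (12, np.float64(-110.3), np.float64(-69.6)), (18, np.float64(-111.1), np.float64(-71.8)), (24, np.float64(-110.9), np.float64(-68.1))]
scene mid [(-24, np.float64(-23.4), np.float64(12.2)), (-18, np.float64(-23.3), np.float64(10.4)), (-12, np.float64(-25.3), np.float64(13.3)), (-6, np.float64(-24.0), np.float64(14.6)), (0, np.float64(-21.8), np.float64(10.6)), (6, np.float64(-25.4), np.float64(15.2)), (12, np.float64(-22.1), np.float64(13.4)), (18, np.float64(-24.5), np.float64(12.7)), (24, np.float64(-22.4), np.float64(15.2))]
scene end [(-24, np.float
[... 993 characters left out ...]
)), (-12, np.float64(-18.8), np.float64(16.7)), (-6, np.float64(-20.6), np.float64(14.8)), (0, np.float64(-20.4), np.float64(15.4)), (6, np.float64(-20.0), np.float64(15.6)), (12, np.float64(-19.8), np.float64(15.9)), (18, np.float64(-21.8), np.float64(14.2)), (24, np.float64(-21.5), np.float64(16.6))]
top end [(-24, np.float64(84.9), np.float64(115.8)), (-18, np.float64(81.0), np.float64(116.7)), (-12, np.float64(81.4), np.float64(117.2)), (-6, np.float64(81.6), np.float64(119.5)), (0, np.float64(84.5), np.float64(118.1)), (6, np.float64(80.4), np.float64(118.4)), (12, np.float64(83.1), np.float64(119.1)), (18, np.float64(81.1), np.float64(119.5)), (24, np.float64(81.7), np.float64(114.7))]
```

Call:
carry_out([
  [0.7,0.7,0,0,1],
  [0.7,0.7,0,0,1],
  [0.7,0.7,0,0,1],
  [0.7,0.7,0,0,1],
  [0.7,0.7,0,0,1],
  [0.7,0.74,0,0,1],
  [0,0,0,0,1],
  [0,0,0,0,1],
])

```text
time: 6.1
tcp_pos: [0.6083, -0.077, 0.2394]
ee_rot: [0.0, 1.0, -0.027, -0.001]
force: [-0.7, -0.2, -1.9]
gripper_width: 0.346
grip_force: 50.0
```

Run:
```python
from h import *
o=env.observe(); print(o['time'],o['tcp_pos'],o['force'])
im,d=env.read_camera('scene'); im2,d2=env.read_camera('wrist')
cv2.imwrite('pics/d.png',np.hstack([cv2.resize(im[130:300,230:410],(396,374)),cv2.resize(im2,(400,374))]))
```

```text
6.1 [ 0.60825658 -0.07704975  0.23937995] [-0.67712407 -0.20566241 -1.88075721]
```

View pics/d.png

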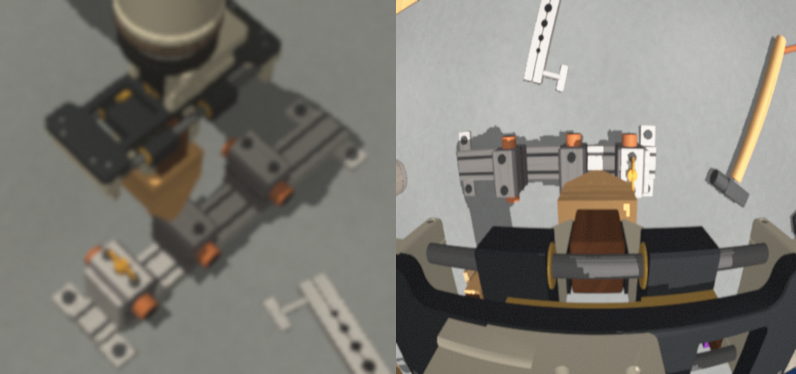

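Left panel: the block is held upright over the first gap, near (165,180). Right panel (wrist): the wing-nut clamp is at (632,172). Lowering until the foot is 20 mm above the rail.

Call:
carry_out([
  [0,0,-0.6,0,1],
  [0,0,-0.6,0,1],
  [0,0,-0.4,0,1],
  [0,0,-0.25,0,1],
  [0,0,-0.25,0,1],
  [0,0,-0.2,0,1],
  [0,0,-0.2,0,1],
  [0,0,-0.2,0,1],
  [0,0,0,0,1],
  [0,0,0,0,1],
])

```text
time: 7.45
tcp_pos: [0.6083, -0.0768, 0.1316]
ee_rot: [-0.0, 1.0, -0.027, -0.0]
force: [-0.5, -1.2, -1.5]
gripper_width: 0.342
grip_force: 50.0
```

Call:
carry_out([
  [0,-0.02,0,0,1],
  [0,0,0,0,1],
])

```text
time: 7.7
tcp_pos: [0.6085, -0.0769, 0.1319]
ee_rot: [-0.0, 1.0, -0.027, -0.0]
force: [-0.5, -0.1, -1.8]
gripper_width: 0.348
grip_force: 50.0
```

Call:
carry_out([
  [0,-0.02,0,0,1],
  [0,0,0,0,1],
])

```text
time: 7.95
tcp_pos: [0.6087, -0.0782, 0.132]
ee_rot: [-0.0, 1.0, -0.027, 0.0]
force: [1.0, -0.6, -2.0]
gripper_width: 0.345
grip_force: 50.0
```

Call:
carry_out([
  [0,-0.03,0,0,1],
  [0,0,0,0,1],
])

```text
time: 8.2
tcp_pos: [0.6087, -0.0798, 0.1319]
ee_rot: [0.0, 1.0, -0.027, 0.0]
force: [-0.6, -0.5, -2.4]
gripper_width: 0.345
grip_force: 50.0
```

Call:
carry_out([
  [0,-0.03,0,0,1],
  [0,0,0,0,1],
])

```text
time: 8.45
tcp_pos: [0.6087, -0.0809, 0.1319]
ee_rot: [0.0, 1.0, -0.027, 0.0]
force: [-0.2, -0.0, -2.0]
gripper_width: 0.349
grip_force: 50.0
```

Run:
```python
from h import *
F=[];T=[]
for i in range(5):
    env.read_camera('top'); o=env.observe(); F.append(o['force']);T.append(o['tcp_pos'])
print(np.round(np.mean(F,0),2),np.round(np.mean(T,0),4),np.round(np.std(F,0),2))
```

```text
[-0.14  0.15 -2.3 ] [ 0.6087 -0.0808  0.1319] [0.5  0.44 0.46]
```

Call:
carry_out([
  [0,-0.02,0,0,1],
  [0,0,0,0,1],
])

```text
time: 8.95
tcp_pos: [0.6087, -0.0813, 0.1319]
ee_rot: [-0.0, 1.0, -0.027, 0.0]
force: [-0.1, 0.1, -2.1]
gripper_width: 0.344
grip_force: 50.0
```

Call:
carry_out([
  [0,-0.02,0,0,1],
  [0,0,0,0,1],
])

```text
time: 9.2
tcp_pos: [0.6087, -0.0815, 0.1319]
ee_rot: [-0.001, 1.0, -0.027, -0.0]
force: [0.1, 2.2, -1.6]
gripper_width: 0.345
grip_force: 50.0
```

Call:
carry_out([
  [0,-0.02,0,0,1],
  [0,0,0,0,1],
])

```text
time: 9.45
tcp_pos: [0.6087, -0.0816, 0.1319]
ee_rot: [-0.001, 1.0, -0.027, -0.0]
force: [0.4, 5.5, -1.0]
gripper_width: 0.345
grip_force: 50.0
```

Contact with the fixed clamp is at y = -0.0814, where the block's half-width is about 27.1 mm. So full seating belongs at y ≈ -0.0782. Backing off to there and pushing down.

Call:
carry_out([
  [0.01,0.13,0,0,1],
  [0,0,-0.1,0,1],
  [0,0,-0.1,0,1],
  [0,0,-0.1,0,1],
  [0,0,-0.1,0,1],
  [0,0,-0.1,0,1],
  [0,0,0,0,1],
  [0,0,0,0,1],
])

```text
time: 10.45
tcp_pos: [0.61, -0.0764, 0.1119]
ee_rot: [-0.001, 1.0, -0.027, 0.001]
force: [1.0, 5.4, 1.0]
gripper_width: 0.344
grip_force: 50.0
```

Call:
carry_out([
  [0,0,-0.05,0,1],
  [0,0,0,0,1],
])

```text
time: 10.7
tcp_pos: [0.6099, -0.0764, 0.11]
ee_rot: [-0.001, 1.0, -0.027, 0.001]
force: [1.7, 5.6, 1.6]
gripper_width: 0.345
grip_force: 50.0
```

Call:
carry_out([
  [0,0,-0.05,0,1],
  [0,0,0,0,1],
])

```text
time: 10.95
tcp_pos: [0.6102, -0.0764, 0.1099]
ee_rot: [-0.001, 1.0, -0.027, 0.001]
force: [-3.0, 5.3, 15.0]
gripper_width: 0.346
grip_force: 50.0
```

```bash
cat > m.py <<'E'
from h import *
o=env.observe(); print(o['time'],o['tcp_pos'],o['force'])
a=np.radians(-3.1); R=np.array([[np.cos(a),np.sin(a)],[-np.sin(a),np.cos(a)]])
S={}
for c in ['scene','top']:
    im,d=env.read_camera(c); S[c]=im; w=cloud(c,d)
    L=(w[...,:2]-[.61,-.04])@R.T*1000
    for n in ['clamp_fixed','clamp_mid','clamp_end','spacer']:
        for r in env.trace(c,n)[:3]:
            k=r['region']&(np.abs(w[...,2]-.082)<.005)&(np.abs(L[...,0])<27)
            if k.sum()>40: print(c,n,round(r['p'],2),k.sum(),'y 2..98%',np.round(np.percentile(L[k][:,1],[2,50,98]),1))
E
python3 - <<'E'
from m import *
cv2.imwrite('pics/e.png',np.hstack([cv2.resize(S['scene'][150:300,240:400],(400,375),interpolation=2),cv2.resize(S['top'][110:230,190:318],(400,375),interpolation=2)]))
E
```

```text
10.95 [ 0.61016507 -0.07641877  0.10990948] [-2.9502519   5.30405336 14.96214741]
scene clamp_fixed 0.81 251 y 2..98% [-108.   -96.6  -69.3]
scene clamp_mid 0.58 147 y 2..98% [-4.6 13.8 30.4]
scene clamp_end 0.85 174 y 2..98% [ 79.3  95.6 116.8]
scene spacer 0.74 50 y 2..98% [-67.7 -45.9 -11.2]
top clamp_mid 0.94 201 y 2..98% [-4.9 16.3 32.2]
top clamp_end 0.57 354 y 2..98% [ 83.  100.2 118.5]
```

View pics/e.png

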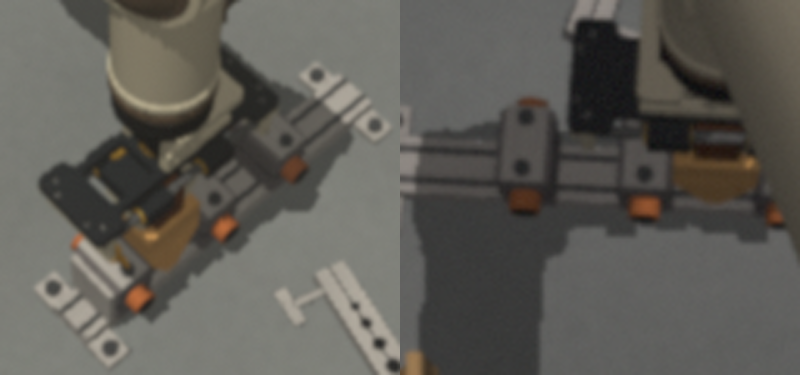

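The picture shows the block seated on the rail: foot at TCP z 0.1099 as computed, touching the fixed clamp (Fy +5 N). Lifting it out and shifting along the rail.

Call:
carry_out([
  [0,0,-0.02,0,1],
  [0,0,0.2,0,1],
  [0,0,0.3,0,1],
  [0,0,0.5,0,1],
  [0,0,0.6,0,1],
  [0,0,0.6,0,1],
  [0,0,0.6,0,1],
  [0,0,0.5,0,1],
  [0,0,0,0,1],
  [0,0,0,0,1],
])

```text
time: 12.7
tcp_pos: [0.6085, -0.0784, 0.2384]
ee_rot: [0.0, 1.0, -0.027, -0.001]
force: [0.1, 0.8, -1.4]
gripper_width: 0.344
grip_force: 50.0
```

```bash
python3 -c "
from m import *"
```

```text
12.7 [ 0.60851138 -0.0784108   0.23838228] [ 0.14190231  0.75591218 -1.44310802]
scene clamp_fixed 0.73 321 y 2..98% [-106.7  -93.1  -69.3]
scene clamp_mid 0.66 254 y 2..98% [-5.9 11.1 29.8]
scene clamp_end 0.89 335 y 2..98% [ 79.4  95.5 116.2]
top clamp_mid 0.76 348 y 2..98% [-3.7 13.8 31.6]
top clamp_end 0.74 357 y 2..98% [ 82.4 100.3 118.6]
top spacer 0.71 356 y 2..98% [ 82.4 100.3 118.6]
```

Call:
carry_out([
  [0.04,0.64,0,0,1],
  [0.04,0.64,0,0,1],
  [0.03,0.63,0,0,1],
  [0.03,0.63,0,0,1],
  [0,0,0,0,1],
  [0,0,0,0,1],
  [0,0,0,0,1],
])

```text
time: 14.08
tcp_pos: [0.6148, 0.0219, 0.239]
ee_rot: [0.0, 1.0, -0.028, -0.0]
force: [-0.9, -0.1, -1.2]
gripper_width: 0.343
grip_force: 50.0
```

```bash
python3 -c "
from h import *
T=[]
for i in range(5):
    env.read_camera('top'); T.append(env.observe()['tcp_pos'])
print(np.mean(T,0),np.std(T,0))"
```

```text
[0.61478068 0.02253799 0.2390667 ] [1.39257024e-05 3.54469449e-04 4.04303439e-05]
```

Call:
carry_out([
  [0,0.03,-0.6,0,1],
  [0,0,-0.6,0,1],
  [0,0,-0.3,0,1],
  [0,0,0,0,1],
  [0,0,0,0,1],
  [0,0,0,0,1],
])

```text
time: 15.08
tcp_pos: [0.6155, 0.025, 0.1802]
ee_rot: [-0.0, 1.0, -0.027, 0.001]
force: [0.2, 0.8, -2.0]
gripper_width: 0.346
grip_force: 50.0
```

```bash
python3 -c "
from h import *
T=[]
for i in range(6):
    env.read_camera('top'); T.append(env.observe()['tcp_pos'])
print(np.round(T,4))"
```

```text
[[0.6153 0.0249 0.1801]
 [0.6152 0.0249 0.1799]
 [0.6151 0.0249 0.1797]
 [0.615  0.0249 0.1796]
 [0.6149 0.0248 0.1795]
 [0.6148 0.0249 0.1794]]
```

Call:
carry_out([
  [-0.02,-0.02,-0.3,0,1],
  [0,0,-0.3,0,1],
  [0,0,-0.2,0,1],
  [0,0,-0.2,0,1],
  [0,0,-0.15,0,1],
  [0,0,0,0,1],
  [0,0,0,0,1],
])

```text
time: 16.25
tcp_pos: [0.6137, 0.0239, 0.1329]
ee_rot: [0.0, 1.0, -0.027, -0.0]
force: [-0.1, -1.9, -1.8]
gripper_width: 0.348
grip_force: 50.0
```

```bash
python3 -c "
from h import *
T=[]
for i in range(6):
    env.read_camera('top'); o=env.observe(); T.append(np.r_[o['tcp_pos']*1000,o['force']])
print(np.round(T,1))"
```

```text
[[ 6.137e+02  2.390e+01  1.330e+02 -3.000e-01 -1.500e+00 -1.600e+00]
 [ 6.137e+02  2.390e+01  1.330e+02  8.000e-01 -2.000e+00 -3.100e+00]
 [ 6.137e+02  2.400e+01  1.331e+02 -3.000e-01 -2.500e+00 -2.100e+00]
 [ 6.138e+02  2.400e+01  1.331e+02 -0.000e+00 -1.200e+00 -1.800e+00]
 [ 6.137e+02  2.400e+01  1.331e+02  3.000e-01 -2.000e+00 -1.800e+00]
 [ 6.137e+02  2.400e+01  1.331e+02 -5.000e-01 -1.600e+00 -1.600e+00]]
```

Call:
carry_out([
  [0,-0.01,-0.1,0,1],
  [0,0,-0.1,0,1],
  [0,0,-0.1,0,1],
  [0,0,-0.1,0,1],
  [0,0,-0.1,0,1],
  [0,0,0,0,1],
])

```text
time: 17.3
tcp_pos: [0.6133, 0.0238, 0.1122]
ee_rot: [-0.0, 1.0, -0.027, -0.001]
force: [0.1, -0.8, -2.5]
gripper_width: 0.349
grip_force: 50.0
```

Call:
carry_out([
  [0,0,-0.08,0,1],
  [0,0,-0.06,0,1],
  [0,0,0,0,1],
])

```text
time: 17.68
tcp_pos: [0.6141, 0.0239, 0.1099]
ee_rot: [0.0, 1.0, -0.027, 0.0]
force: [-6.0, -2.2, 15.8]
gripper_width: 0.344
grip_force: 50.0
```

Call:
carry_out([
  [0,0,0.04,0,1],
  [0,0,0,0,1],
  [0,0,0,0,0],
  [0,0,0,0,0],
  [0,0,0,0,0],
  [0,0,0,0,0],
  [0,0,0,0,0],
  [0,0,0,0,0],
])

```text
time: 18.68
tcp_pos: [0.6139, 0.0237, 0.1091]
ee_rot: [-0.0, 1.0, -0.027, 0.0]
force: [0.8, -0.3, 0.5]
gripper_width: 0.951
grip_force: 0.0
```

Call:
carry_out([
  [0,0,0.3,0,0],
  [0,0,0.6,0,0],
  [0,0,0.8,0,0],
  [0,0,0.8,0,0],
  [-0.8,0,0.3,0,0],
  [-0.9,0,0,0,0],
  [-0.9,0,0,0,0],
  [-0.9,0,0,0,0],
  [0,0,0,0,0],
])

```text
time: 19.8
tcp_pos: [0.4718, 0.0235, 0.2218]
ee_rot: [0.001, 1.0, -0.027, -0.0]
force: [0.3, 0.3, 0.1]
gripper_width: 0.999
grip_force: 0.0
```

Run:
```python
from m import *
cv2.imwrite('pics/f.png',np.hstack([cv2.resize(S['scene'][150:300,240:400],(400,375),interpolation=2),cv2.resize(S['top'][110:230,190:350],(400,300),interpolation=2)[:375] if 0 else cv2.resize(S['top'][100:250,190:350],(400,375),interpolation=2)]))
```

```text
19.8 [0.47180387 0.02348289 0.22181249] [0.31572948 0.28298515 0.14743303]
scene clamp_fixed 0.73 314 y 2..98% [-107.   -92.6  -68.4]
scene clamp_mid 0.74 345 y 2..98% [-6.8  9.1 29.3]
scene clamp_end 0.73 193 y 2..98% [ 98.  117.  130.8]
scene spacer 0.63 68 y 2..98% [31.6 43.3 92.4]
top clamp_fixed 0.87 299 y 2..98% [-104.3  -85.3  -68.1]
top clamp_mid 0.5 217 y 2..98% [-3.9  7.5 23.1]
top clamp_mid 0.16 301 y 2..98% [-104.7  -85.5  -68.1]
```

View pics/f.png

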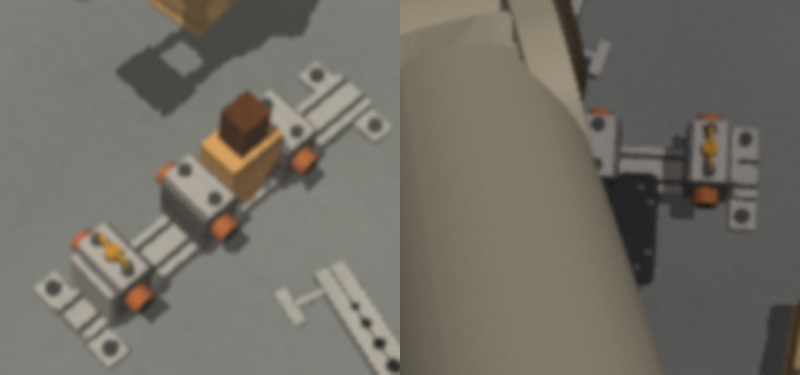

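The scene picture shows the wide block standing upright at about (240,150) between the middle and end clamps. The first gap is open, with a measured pitch of about 100 mm, and the gripper is clear.

```bash
python3 -c "
from plant import env
print(env.close_job())"
```

```text
the job is handed in; nothing more can be done
None
```

I handed the job in at about 20 s: the wider block set the gap between the fixed and middle clamps to about 60 mm by camera, then seated fully on the rail between the middle and end clamps, where it still stands with the gripper clear. No verdict came back.

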